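# Reload the magazine with the full cartridge and secure its hatch

## Task

Lift the cartridges to find the one full, heavier one, slide the magazine's hatch open and lay that cartridge flat on the floor of the bay. Slide the hatch fully shut over it, then lock both of its quarter-turn fasteners: line the wing up with the white mark, push it down, and turn it a quarter turn clockwise to the red marks so that it stays down. Leave the empty cartridges on the bench, clear of the magazine, and do not knock the standing bottle away.

Things in the scene. Friction and masses are not known exactly. Their poses are not given: they have to be found in the camera images.
- case: grey steel magazine fixed to the bench, 135 mm (x) x 280 mm (y) x 82 mm tall, guide rails along its two long edges up to 91 mm; origin on its underside, x away from the robot's side, y to the left along the hatch's travel. Solid from x -75 to +60 mm and y -130 to +150 mm except for the bay
- bay (a point): centre of the bay's floor, 6 mm above the bench. The bay is an open pocket 80 mm (x) x 120 mm (y), 76 mm deep, under the right end of the hatch; axes as case, so the cartridge lies with its length along y
- hatch (a joint): opening of the aluminium sliding hatch: 0 = fully shut over the bay, grows as it slides to the case's +y (left), 0.135 m = fully open and the bay free; friction about 4 N, stays where left; starts between 0 and 0.06
- hatch_pull (a point): centre of the top of the hatch's black pull, a bar 56 mm long (along the case's x), 14 mm thick (y), 30 mm tall, top 117 mm above the bench; it moves with the hatch
- left_wing (a point): centre of the top of the left fastener's orange wing, a bar 44 mm long, 10 mm thick and 32 mm tall, to be pinched across its thickness; top 138 mm above the bench when up, 124 mm when fully pushed; below it a steel collar of 33 mm diameter on the hatch, top 91 mm above the bench. The point's x axis runs along the wing and turns with it
- right_wing (a point): centre of the top of the right fastener's orange wing, a bar 44 mm long, 10 mm thick and 32 mm tall, to be pinched across its thickness; top 138 mm above the bench when up, 124 mm when fully pushed; below it a steel collar of 33 mm diameter on the hatch, top 91 mm above the bench. The point's x axis runs along the wing and turns with it
- left_push (a joint): inward push of the left fastener: 0 sprung up, grows as it is pushed down, 0.014 m at the bottom. The spring pushes up with 3 N at 0 and 9 N at 0.014. The push stops at about 0.0005 m unless the hatch is shut within 2 to 3 mm and the turn is within about 0.2 rad of 0; the wing can be turned again once pushed past 0.010 m, and once turned it stays caught at about 0.0095 m after release
- left_turn (a joint): turn of the left fastener's wing: 0 = wing across the hatch's travel (along the case's x, in line with the white mark), where its cross-bar lines up with the slot; grows clockwise seen from above; 1.57 = wing along the case's y, pointing at the red marks (locked if pushed in). Range -1.2 to 1.65, stays where left, friction about 0.04 N m; starts anywhere from -1.1 to 1.1
- right_push (a joint): inward push of the right fastener: 0 sprung up, grows as it is pushed down, 0.014 m at the bottom. The spring pushes up with 3 N at 0 and 9 N at 0.014. The push stops at about 0.0005 m unless the hatch is shut within 2 to 3 mm and the turn is within about 0.2 rad of 0; the wing can be turned again once pushed past 0.010 m, and once turned it stays caught at about 0.0095 m after release
- right_turn (a joint): turn of the right fastener's wing: 0 = wing across the hatch's travel (along the case's x, in line with the white mark), where its cross-bar lines up with the slot; grows clockwise seen from above; 1.57 = wing along the case's y, pointing at the red marks (locked if pushed in). Range -1.2 to 1.65, stays where left, friction about 0.04 N m; starts anywhere from -1.1 to 1.1
- cart_a: one of two to four identical closed blue cartridges (the others of this kind may be absent), 90 x 50 x 44 mm, with a solid black grip rail centred on its top: 50 mm long, 16 mm wide, top 74 mm above the underside. One cartridge is full (0.45 to 0.65 kg), all others are empty (0.15 to 0.25 kg); they can only be told apart by weight. Origin at the centre of its underside, x along its length (and along the rail), z up
- cart_b: one of two to four identical closed blue cartridges (the others of this kind may be absent), 90 x 50 x 44 mm, with a solid black grip rail centred on its top: 50 mm long, 16 mm wide, top 74 mm above the underside. One cartridge is full (0.45 to 0.65 kg), all others are empty (0.15 to 0.25 kg); they can only be told apart by weight. Origin at the centre of its underside, x along its length (and along the rail), z up
- cart_c: one of two to four identical closed blue cartridges (the others of this kind may be absent), 90 x 50 x 44 mm, with a solid black grip rail centred on its top: 50 mm long, 16 mm wide, top 74 mm above the underside. One cartridge is full (0.45 to 0.65 kg), all others are empty (0.15 to 0.25 kg); they can only be told apart by weight. Origin at the centre of its underside, x along its length (and along the rail), z up
- cart_d: one of two to four identical closed blue cartridges (the others of this kind may be absent), 90 x 50 x 44 mm, with a solid black grip rail centred on its top: 50 mm long, 16 mm wide, top 74 mm above the underside. One cartridge is full (0.45 to 0.65 kg), all others are empty (0.15 to 0.25 kg); they can only be told apart by weight. Origin at the centre of its underside, x along its length (and along the rail), z up
- layout_bottle: blue squeeze bottle, 42 mm diameter, 129 mm tall, standing; bystander, origin under its centre

How it is judged:
By the outcome, as a careful person would: the job done as asked, in the order asked, and still so for the second after the job is handed in, with the robot touching nothing.
Of cart_a, cart_b, cart_d only 1 to 3 are there at a start; the rules pass over those that are not, and their reading is None.
At some moment in a run one of cart_a, cart_b, cart_c, cart_d may be knocked a few centimetres aside while the robot is not near it.
It also fails if it takes over 210 s, if anything falls off the work surface, if the arm or the gripper's body presses on something with over 40 N, if the wrist force passes 120 N, or if a joint passes its speed limit or range.

## Robot

A 7-joint arm with a two-finger parallel gripper is mounted at the origin on the work surface; the furniture and walls round the work are solid. World frame = base frame: x ahead of the robot, y to its left, z up, the work surface at z = 0. Lengths are in mm, angles in rad, forces in N, time in s.
With the tool pointing down it reaches from about 400 to 875 mm from the base axis. Payload 4.4 kg.
Tool frame: the origin (TCP) lies midway between the tips of the shut fingers; the grasp point (between the pads) lies 19 mm behind it; z points along the fingers, y is the direction in which the jaws open and shut (so a half turn about z gives the same grasp; the last joint's range is limited). The gripper opens to 85 mm and grips with 20 to 120 N. Pads are 22 mm wide; open, the fingers measure 114 mm over their backs; the gripper's body (76 mm by 85 mm) begins 54 mm behind the grasp point. The pads swing forward as they close: fully open they stand 13 mm farther back than shut.
Start: joints at [-1.408, 0.628, 0.038, 1.517, -0.027, 0.996, -0.02], TCP at [147.4, 633.081, 231.313] pointing down, gripper open.
Joint ranges: [-3.06, 3.06], [-0.37, 2.12], [-1.25, 1.32], [0.18, 2.47], [-1.1, 4.24], [0.23, 1.98], [-2.94, 2.94]. Speed limits (rad/s): [2.57, 2.57, 3.14, 3.14, 3.14, 3.14, 3.14].

## Interface

Orientations are given as [roll, pitch, yaw] about the fixed x, y, z axes, in that order (R = Rz(yaw) Ry(pitch) Rx(roll)).
In Python, from cell import * gives the robot as it stands. The module is installed in compiled form; this text tells all that it offers.
- The arm moves only by the tool move_arm, never from a script. Its argument "series" is a list of rows, each a list of 2 entries, a list of its own where there are three numbers: the shift along the tool's x, y, z in m, then the turn about the tool's z in rad. In form: [[[x, y, z], yaw], ...]. A call has 1 to 5 rows; each row is the pose to reach, as a shift and turn from the pose measured when the call began, along the tool's axes at that moment; what a row does not reach only later rows make up. A row lasts 1/8 s, in which the tool goes at most 62.5 mm and 10.7 degrees, less where a joint would pass 70% of its speed; a pose out of reach is approached as far as the arm can. A call with a gripper value outside its range is refused whole. "claw" is the opening, from 0 (shut) to 1 (fully open), set as the call begins (left out, the last holds). The fingers move at their own pace and stop on an object; the grip force is fixed at half the most. Time passes only in rows, so rows that repeat a pose let the fingers close. It gives the time, the measured TCP pose, the force and the opening at its end, in the units of the state.
- read_state(): the state, without advancing time (a new reading comes with each control period).
- get_image(name): name is "scene" or "side" or "wrist"; returns the picture (384x512x3 uint8, blue, green, red); there is no depth.
- camera_model(name): a dict with "fov_y" (degrees; the focal length in pixels is half the picture's height over the tangent of half this angle, whatever the lens; pixels are square), "cx", "cy" (the principal point, pixels), "pose" (4x4, takes a point from camera to world coordinates); the wrist camera has in their place "tool_from_camera" (4x4, takes a point from camera to tool coordinates, whose origin is the TCP and whose axes are the flange's). Camera axes: x right, y down, z forward; pixel columns grow to the right and rows downward; lengths in mm; the calibration is good to about 2 mm. A picture is of the moment at which its call begins: read the wrist's pose just before it. camera_model takes no time and is no camera call.
- finish_job(): hands the job in, once; it reports no verdict.
The state is a dict: "clock": time; "qpos": joint angles; "qd": joint speeds; "tau": joint torques, N m; "eef_pos": TCP position; "tool_rot": TCP orientation; "force": force on the tool from outside, world axes, zero at the start; "torque": the same for the moment, N m; "width": finger opening in mm.
Only numpy, scipy, OpenCV 4.12 (cv2) and the standard library are available. Lean on these libraries where they do the work, as an engineer would, in place of code of your own. Each camera call takes 0.05 s, during which the arm holds its last target. There are 200 camera calls.

## Working session

There is one attempt and no reset: what is moved stays moved. The work goes in short steps, Python scripts to look and compute and a tool call to move; the robot and the scene stay as the last step left them, time stands still between calls to the robot, and variables do not carry over. Pictures are saved under pics/ and viewed, about 12 in all and at most 16, crops included, and the job is handed in when it is done.

Besides the shell and the picture viewer there is one more tool, called after "Call:" by a JSON object that holds its "api" and its "payload". move_arm: Moves the arm, as the interface text tells. Its arguments: {"type":"object","properties":{"series":{"type":"array"},"claw":{"type":"number"}},"required":["series"]}

```bash
mkdir -p pics; python3 - <<'E'
from cell import *
import cv2,numpy as np
s=read_state();print(s)
a=get_image("scene");b=get_image("side")
cv2.imwrite("pics/scene.png",a);cv2.imwrite("pics/side.png",b)
for n in("scene","side","wrist"):print(n,camera_model(n))
E
```

```text
{'clock': 0.0, 'qpos': array([-1.40782584,  0.62931294,  0.03846876,  1.51834346, -0.0269994 ,
        0.99628443, -0.01998605]), 'qd': array([ 6.92994576e-04, -1.16396967e-05,  1.79278976e-04,  1.48535761e-03,
       -1.28391824e-04,  9.31940566e-04, -2.29810428e-03]), 'tau': array([ 1.92234529e-04, -5.63405836e+01,  1.22603294e+00, -1.93442094e+01,
        1.08843483e-02,  1.08884485e-02,  2.43237008e-05]), 'eef_pos': array([147.25676755, 632.48079142, 230.41892037]), 'tool_rot': array([-3.13976359e+00,  3.80616166e-05,  2.91281534e+00]), 'force': array([ 0.277549  , -0.22565735,  0.95957803]), 'torque': array([ 0.01061383,  0.04920458, -0.00314435]), 'width': 85.40292936713588}
scene {'fov_y': 54.6568876466738, 'cx': 252.0162653947341, 'cy': 194.6767216932128, 'pose': array([[-9.94094640e-01,  9.70866082e-02, -4.84771795e-02,
         5.79762371e+02],
       [ 1.08423245e-01,  8.70099212e-01, -4.80803246e-01,
         3.05784400e+02],
       [-4.49960070e-03, -4.83219983e-01, -8.75487408e-01,
         8.43778890e+02],
       [ 0.00000000e+00,  0.00000000e+00,  0.00000000e+00,
    
[... 206 characters left out ...]
   [-2.22943782e-02,  5.53815526e-01, -8.32340870e-01,
         5.89251938e+02],
       [-2.01772952e-02, -8.32627477e-01, -5.53465773e-01,
         5.97827463e+02],
       [ 0.00000000e+00,  0.00000000e+00,  0.00000000e+00,
         1.00000000e+00]])}
wrist {'fov_y': 60.35225652372286, 'cx': 251.70304868853717, 'cy': 193.0861426695161, 'tool_from_camera': array([[-6.61947587e-04, -9.58680204e-01, -2.84485200e-01,
         7.37763133e+01],
       [ 9.99999717e-01, -5.33119639e-04, -5.30277693e-04,
         5.08985368e-01],
       [ 3.56702079e-04, -2.84485470e-01,  9.58680286e-01,
        -1.42211477e+02],
       [ 0.00000000e+00,  0.00000000e+00,  0.00000000e+00,
         1.00000000e+00]])}
```

View pics/scene.png

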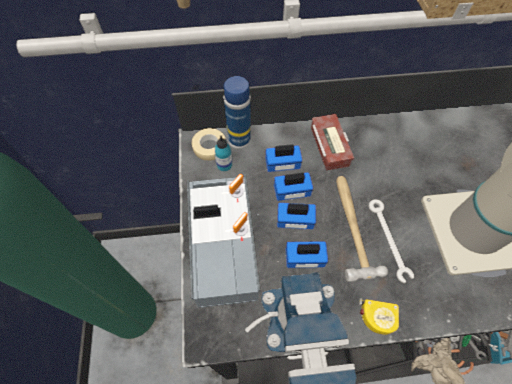

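View pics/side.png

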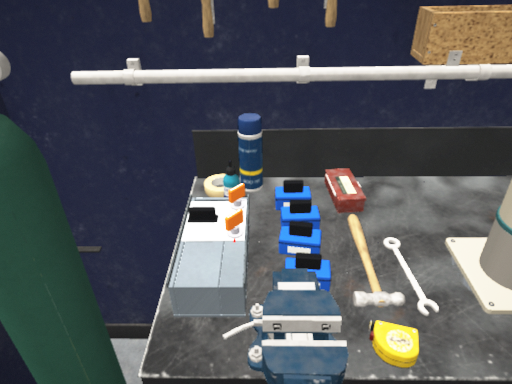

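The scene shows four cartridges (about (285,158), (293,186), (297,215), (307,254)), the case at (220,240) with wings at (237,185) and (241,223) and the pull at (207,212). The squeeze bottle is at (223,155), and there is a vise at the bottom.

```bash
cat > h.py <<'E'
import numpy as np,cv2
from cell import *
from scipy.spatial.transform import Rotation as R
def ray(n,uv,st=None):
    m=camera_model(n); f=192/np.tan(np.radians(m["fov_y"]/2))
    if n=="wrist":
        T=np.eye(4);T[:3,:3]=R.from_euler("xyz",st["tool_rot"]).as_matrix();T[:3,3]=st["eef_pos"]
        P=T@m["tool_from_camera"]
    else: P=m["pose"]
    d=np.array([(uv[0]-m["cx"])/f,(uv[1]-m["cy"])/f,1.])
    return P[:3,3],P[:3,:3]@d
def onz(n,uv,z,st=None):
    o,d=ray(n,uv,st); return o+d*(z-o[2])/d[2]
def blobs(mask,amin):
    k,l,s,c=cv2.connectedComponentsWithStats(mask.astype(np.uint8))
    return [(l==i) for i in range(1,k) if s[i,4]>amin]
def rect(mask):
    c,_=cv2.findContours(mask.astype(np.uint8),cv2.RETR_EXTERNAL,cv2.CHAIN_APPROX_NONE)
    return max(c,key=cv2.contourArea)[:,0,:].astype(float)
def zrect(n,mask,z,st=None):
    p=np.array([onz(n,u,z,st)[:2] for u in rect(mask)],np.float32)
    (c,(w,h),a)=cv2.minAreaRect(p)
    if w<h: w,h,a=h,w,a+90
    return np.round(c,1),round(w,1),round(h,1),round((a+90)%180-90,1)
def hsv(im):return cv2.cvtColor(im,cv2.COLOR_BGR2HSV).astype(int)
def snap(n,f):
    st=read_state();im=get_image(n);cv2.imwrite("pics/"+f,im);return st,im
def totool(p,st):
    M=R.from_euler("xyz",st["tool_rot"]).as_matrix()
    return M.T@(np.array(p)-st["eef_pos"])/1000
E
python3 - <<'E'
from h import *
for n in("scene","side"):
    im=cv2.imread(f"pics/{n}.png");H=hsv(im)
    o=(H[...,0]<18)&(H[...,1]>180)&(H[...,2]>150)
    b=(abs(H[...,0]-109)<8)&(H[...,1]>200)&(H[...,2]>120)
    for nm,m,z in(("wing",o,122),("cart",b,22)):
        for q in blobs(m,60):
            v,u=np.nonzero(q);print(n,nm,u.mean().round(),v.mean().round(),q.sum(),onz(n,(u.mean(),v.mean()),z).round(),)
def two(a,b):
    o1,d1=ray("scene",a);o2,d2=ray("side",b)
    A=np.c_[d1,-d2];t=np.linalg.lstsq(A,o2-o1,rcond=None)[0]
    p,q=o1+d1*t[0],o2+d2*t[1];return ((p+q)/2).round(),np.linalg.norm(p-q).round()
print("pull",onz("scene",(207,208),117).round())
for uv,z in(((190,182),91),((250,180),91),((194,304),0),((257,299),0),((223,170),0),((238,143),0),((300,295),100)):print(uv,onz("scene",uv,z).round())
print("pulltri",two((207,210),(203,213)))
E
```

```text
scene wing 236.0 185.0 68 [ 574. -119.  122.]
scene wing 240.0 224.0 61 [573. -22. 122.]
side wing 236.0 193.0 165 [ 572. -120.  122.]
side wing 234.0 221.0 181 [572. -24. 122.]
side cart 290.0 210.0 260 [ 449. -196.   22.]
side cart 300.0 243.0 88 [432. -72.  22.]
side cart 284.0 248.0 76 [468. -56.  22.]
side cart 325.0 285.0 72 [394.  52.  22.]
pull [641. -71. 117.]
(190, 182) [ 680. -158.   91.]
(250, 180) [ 539. -148.   91.]
(194, 304) [692. 105.   0.]
(257, 299) [551. 110.   0.]
(223, 170) [ 602. -242.    0.]
(238, 143) [ 554. -327.    0.]
(300, 295) [468. 134. 100.]
pulltri (array([642., -73., 104.]), np.float64(1.0))
```

Call:
{"api": "move_arm", "payload": {"series": [[[-0.04,-0.02,-0.04],0],[[-0.09,-0.05,-0.08],-0.05],[[-0.14,-0.08,-0.11],-0.1],[[-0.19,-0.11,-0.13],-0.15],[[-0.24,-0.14,-0.15],-0.2]]}}

```text
clock: 0.72
eef_pos: [344.0, 446.6, 378.2]
tool_rot: [-3.14, -0.0, 3.115]
force: [0.7, 1.0, -0.2]
width: 85.4
```

Call:
{"api": "move_arm", "payload": {"series": [[[-0.03,-0.05,0],0],[[-0.06,-0.1,0],0],[[-0.09,-0.15,0],0],[[-0.12,-0.2,0],0],[[-0.15,-0.25,0],0]]}}

```text
clock: 1.35
eef_pos: [487.7, 190.9, 378.5]
tool_rot: [-3.14, -0.001, 3.115]
force: [1.0, 0.5, 0.2]
width: 85.3
```

Call:
{"api": "move_arm", "payload": {"series": [[[-0.01,-0.055,0],0],[[-0.02,-0.11,0],0],[[-0.02,-0.17,0],0],[[-0.02,-0.23,0],0],[[-0.02,-0.25,0],0]]}}

```text
clock: 1.98
eef_pos: [500.0, -64.2, 378.8]
tool_rot: [-3.138, -0.001, 3.108]
force: [-0.3, 0.0, -0.0]
width: 85.6
```

```bash
python3 - <<'E'
from h import *
import time
st,im=snap("wrist","w1.png");print(st["eef_pos"],st["tool_rot"],st["qd"].round(2),st["force"])
E
```

```text
[500.03712076 -64.24476847 378.80274457] [-3.13801661e+00 -1.15827102e-03  3.10823661e+00] [ 0.23  0.03  0.02 -0.03 -0.06  0.01  0.32] [-0.33030514  0.04572505 -0.01951992]
```

View pics/w1.png

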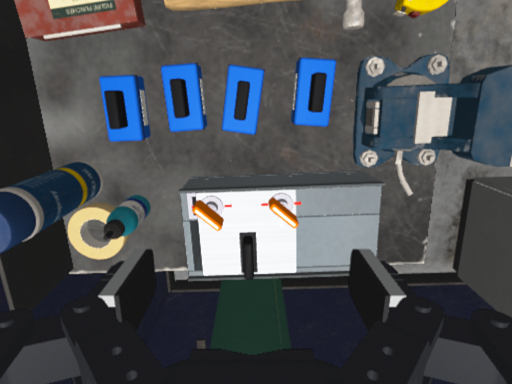

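The wrist view shows four cartridges with rails at (116,110), (180,98), (242,100) and (316,92). The wings are at (208,215) and (284,213), the pull at (248,255), and the case spans (183..382, 185..278).

```bash
cat >> h.py <<'E'
def measure(st,im):
    H=hsv(im)
    b=(abs(H[...,0]-109)<9)&(H[...,1]>190)&(H[...,2]>110)
    for q in blobs(b,600):
        f=np.zeros(q.shape,np.uint8);cv2.drawContours(f,[rect(q).astype(np.int32)],-1,1,-1)
        u0=np.argwhere(q).mean(0)[::-1]
        r=blobs((f>0)&(H[...,2]<60),60)
        print("cart px",u0.round(),"body@44",zrect("wrist",f,44,st),"rail@74",[zrect("wrist",k,74,st) for k in r])
    o=(H[...,0]<18)&(H[...,1]>170)&(H[...,2]>140)
    for q in blobs(o,60): print("wing px",np.argwhere(q).mean(0)[::-1].round(),zrect("wrist",q,130,st))
E
python3 - <<'E'
from h import *
im=cv2.imread("pics/w1.png");st=dict(eef_pos=np.array([500.04,-64.24,378.8]),tool_rot=[-3.138,-0.00116,3.1082])
measure(st,im)
cv2.imwrite("pics/w1c.png",cv2.resize(im[170:290,170:395],None,fx=3.5,fy=3.5,interpolation=cv2.INTER_CUBIC))
E
```

```text
cart px [313.  91.] body@44 (array([425.5,  23.5]), 88.0, 48.9, -5.5) rail@74 [(array([425.2,  21.8]), 46.9, 17.2, -5.4)]
cart px [183.  97.] body@44 (array([ 426.7, -158.4]), 88.1, 49.2, 2.4) rail@74 [(array([ 426.2, -156.2]), 46.6, 17.8, 2.7)]
cart px [242.  99.] body@44 (array([432.3, -75.9]), 87.9, 48.5, -9.6) rail@74 [(array([432. , -75.9]), 46.8, 13.5, -9.5)]
cart px [124. 107.] body@44 (array([ 438.2, -245.4]), 88.0, 49.7, 0.4) rail@74 [(array([ 437.7, -241.4]), 46.4, 22.5, 0.2)]
wing px [283. 212.] (array([572. , -26.6]), 43.8, 9.8, 48.5)
wing px [206. 215.] (array([ 572.5, -124.6]), 44.3, 10.8, 46.8)
```

View pics/w1c.png

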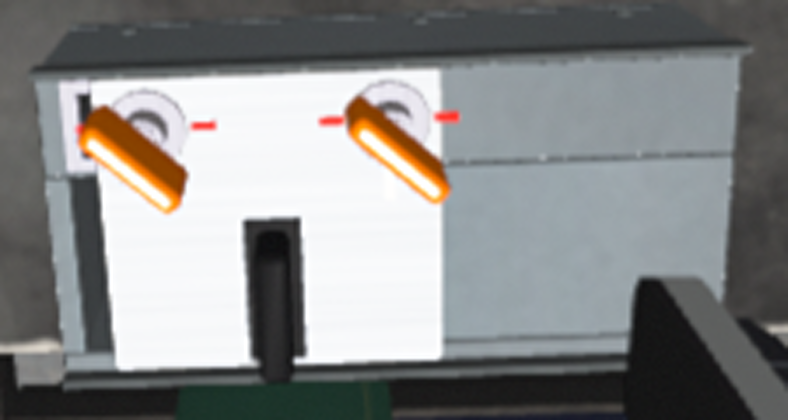

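```bash
python3 - <<'E'
from h import *
st=dict(eef_pos=np.array([500.04,-64.24,378.8]),tool_rot=[-3.138,-0.00116,3.1082])
for nm,c,z in(("nearR",(35,70),91),("nearL",(750,47),91),("farR",(65,388),91),("bayR near",(68,178),82),("bayR far",(85,352),82),("hatchR near",(92,80),84),("hatchR far",(117,370),84),("hatchL near",(441,70),84),("hatchL far",(441,358),84),("pullnear",(272,235),117),("pullfar",(278,380),117),("collarR",(148,125),91),("collarL",(393,112),91)):
    print(nm,onz("wrist",(170+c[0]/3.5,170+c[1]/3.5),z,st).round(1))
E
```

```text
nearR [ 546.  -163.5   91. ]
nearL [545.9 112.1  91. ]
farR [ 685.4 -164.2   91. ]
bayR near [ 594.5 -156.6   82. ]
bayR far [ 673.8 -156.3   82. ]
hatchR near [ 552.8 -143.1   84. ]
hatchR far [ 681.7 -142.9   84. ]
hatchL near [553.2  -5.6  84. ]
hatchL far [680.3  -5.1  84. ]
pullnear [606.7 -73.5 117. ]
pullfar [668.9 -73.5 117. ]
collarR [ 569.9 -121.3   91. ]
collarL [567.7 -25.1  91. ]
```

Call:
{"api": "move_arm", "payload": {"series": [[[0.02,-0.005,0.04],0.04],[[0.04,-0.01,0.09],0.08],[[0.06,-0.014,0.14],0.13],[[0.068,-0.014,0.19],0.134],[[0.068,-0.014,0.235],0.134]], "claw": 0.6}}

```text
clock: 2.65
eef_pos: [430.4, -77.1, 142.5]
tool_rot: [-3.137, -0.001, 2.974]
force: [0.5, 0.5, 0.3]
width: 51.1
```

```bash
python3 - <<'E'
from h import *
st,im=snap("wrist","w2.png");print(st["eef_pos"],st["tool_rot"],st["force"],st["width"])
measure(st,im)
print(totool([432,-76,50],st))
E
```

```text
[430.44445143 -77.14175669 142.53580171] [-3.13728190e+00 -1.15857903e-03  2.97407374e+00] [0.53670779 0.53196655 0.2889751 ] 51.138133690212875
cart px [377. 158.] body@44 (array([423.7,  22.6]), 89.0, 49.7, -5.5) rail@74 [(array([422.2,  18.9]), 50.8, 23.2, -5.5)]
cart px [253. 187.] body@44 (array([430.7, -75.8]), 88.3, 48.3, -9.6) rail@74 [(array([428.3, -75.4]), 51.9, 14.1, -10.1)]
cart px [150. 190.] body@44 (array([ 424.1, -153.5]), 90.0, 57.7, 2.4) rail@74 [(array([ 423.1, -153.4]), 51.3, 23.7, 2.5)]
cart px [ 80. 210.] body@44 (array([ 423.7, -210.7]), 89.3, 44.1, 22.6) rail@74 []
cart px [ 51. 228.] body@44 (array([ 436.6, -243.4]), 88.4, 52.6, 0.4) rail@74 []
[-0.00145061  0.00178402  0.09252735]
```

Call:
{"api": "move_arm", "payload": {"series": [[[0,0.001,0.04],0],[[0,0.001,0.075],0],[[0,0.001,0.092],0],[[0,0.001,0.092],0]]}}

```text
clock: 3.2
eef_pos: [426.6, -75.2, 45.8]
tool_rot: [-3.137, -0.012, 2.975]
force: [-0.0, -0.6, 0.2]
width: 51.0
```

Call:
{"api": "move_arm", "payload": {"series": [[[0,0,0],0],[[0,0,0],0],[[0,0,0],0],[[0,0,0],0],[[0,0,0],0]], "claw": 0}}

```text
clock: 3.82
eef_pos: [427.5, -75.1, 46.8]
tool_rot: [-3.137, -0.01, 2.975]
force: [0.1, 0.1, 7.4]
width: 15.3
```

Call:
{"api": "move_arm", "payload": {"series": [[[0,0,-0.015],0],[[0,0,-0.03],0],[[0,0,-0.04],0],[[0,0,-0.04],0],[[0,0,-0.04],0]]}}

```text
clock: 4.45
eef_pos: [427.7, -74.9, 86.6]
tool_rot: [-3.138, -0.01, 2.975]
force: [0.3, 0.5, -1.9]
width: 14.6
```

Call:
{"api": "move_arm", "payload": {"series": [[[0,0,0],0],[[0,0,0],0]]}}

```text
clock: 4.7
eef_pos: [427.4, -74.9, 86.2]
tool_rot: [-3.137, -0.011, 2.975]
force: [-0.1, -0.0, -2.4]
width: 14.9
```

Call:
{"api": "move_arm", "payload": {"series": [[[0,0,0.02],0],[[0,0,0.038],0],[[0,0,0.039],0]]}}

```text
clock: 5.08
eef_pos: [426.6, -75.3, 46.4]
tool_rot: [-3.137, -0.012, 2.975]
force: [0.2, -0.1, -1.9]
width: 15.2
```

Call:
{"api": "move_arm", "payload": {"series": [[[0,0,0],0],[[0,0,0],0],[[0,0,0],0],[[0,0,-0.03],0],[[0,0,-0.07],0]], "claw": 0.6}}

```text
clock: 5.7
eef_pos: [426.8, -75.0, 116.8]
tool_rot: [-3.137, -0.014, 2.975]
force: [1.0, -1.1, -0.4]
width: 51.1
```

Call:
{"api": "move_arm", "payload": {"series": [[[-0.006,-0.04,0],-0.1],[[-0.0125,-0.08,0],-0.2],[[-0.0125,-0.0805,0],-0.21],[[-0.0125,-0.0805,0],-0.21]]}}

```text
clock: 6.2
eef_pos: [425.5, -156.0, 117.0]
tool_rot: [-3.141, -0.015, -3.099]
force: [0.5, -0.1, 1.2]
width: 51.3
```

```bash
python3 - <<'E'
from h import *
st,im=snap("wrist","w3.png");print(st["eef_pos"],st["tool_rot"],st["force"],st["width"])
measure(st,im)
E
```

```text
[ 425.47090798 -155.96623836  116.97404757] [-3.14108026 -0.01512853 -3.0992376 ] [ 0.5394936  -0.06423559  1.20471439] 51.28575038525213
cart px [246. 198.] body@44 (array([ 424.9, -159.6]), 88.0, 48.3, 2.4) rail@74 [(array([ 422.5, -159.8]), 52.8, 14.0, 2.6)]
cart px [457. 195.] body@44 (array([417. , -17.2]), 82.4, 16.7, -5.5) rail@74 []
cart px [486. 218.] body@44 (array([427.8,   3.8]), 97.1, 42.4, 14.3) rail@74 []
cart px [363. 197.] body@44 (array([429.8, -77.6]), 88.2, 49.9, -9.6) rail@74 []
cart px [128. 204.] body@44 (array([ 436.5, -245.3]), 88.9, 50.0, 0.3) rail@74 [(array([ 433.3, -241.4]), 54.0, 24.0, 0.2)]
```

Call:
{"api": "move_arm", "payload": {"series": [[[0,-0.002,0.03],0],[[0,-0.002,0.06],0],[[0,-0.002,0.065],0],[[0,-0.002,0.065],0]]}}

```text
clock: 6.75
eef_pos: [424.7, -156.7, 52.0]
tool_rot: [3.142, -0.016, -3.097]
force: [0.5, 0.2, 0.1]
width: 51.4
```

Call:
{"api": "move_arm", "payload": {"series": [[[0,0,0],0],[[0,0,0],0],[[0,0,0],0],[[0,0,0],0]], "claw": 0}}

```text
clock: 7.25
eef_pos: [424.9, -156.9, 52.5]
tool_rot: [-3.141, -0.015, -3.097]
force: [-0.4, -0.8, 5.1]
width: 14.6
```

Call:
{"api": "move_arm", "payload": {"series": [[[0,0,-0.015],0],[[0,0,-0.03],0],[[0,0,-0.04],0],[[0,0,-0.04],0],[[0,0,-0.04],0]]}}

```text
clock: 7.88
eef_pos: [425.3, -156.7, 92.1]
tool_rot: [3.141, -0.016, -3.097]
force: [0.5, -0.3, -3.1]
width: 14.8
```

Call:
{"api": "move_arm", "payload": {"series": [[[0,0,0],0],[[0,0,0],0]]}}

```text
clock: 8.12
eef_pos: [425.0, -156.6, 91.7]
tool_rot: [3.141, -0.017, -3.097]
force: [-0.7, -0.0, -2.0]
width: 14.9
```

Call:
{"api": "move_arm", "payload": {"series": [[[0,0,0.02],0],[[0,0,0.037],0],[[0,0,0.039],0]]}}

```text
clock: 8.5
eef_pos: [423.9, -156.8, 52.3]
tool_rot: [3.141, -0.018, -3.097]
force: [-2.7, -0.9, 13.8]
width: 14.7
```

Call:
{"api": "move_arm", "payload": {"series": [[[0,0,0],0],[[0,0,0],0],[[0,0,0],0],[[0,0,-0.03],0],[[0,0,-0.065],0]], "claw": 0.6}}

```text
clock: 9.12
eef_pos: [424.6, -156.6, 117.8]
tool_rot: [3.14, -0.019, -3.097]
force: [0.4, -0.3, -0.3]
width: 51.1
```

Call:
{"api": "move_arm", "payload": {"series": [[[-0.004,-0.045,0],0.02],[[-0.008,-0.088,0],0.04],[[-0.008,-0.0885,0],0.04],[[-0.008,-0.0885,0],0.04]]}}

```text
clock: 9.62
eef_pos: [436.0, -243.8, 117.3]
tool_rot: [3.14, -0.02, -3.137]
force: [-0.1, 0.0, 0.3]
width: 51.1
```

```bash
python3 - <<'E'
from h import *
st,im=snap("wrist","w4.png");print(st["eef_pos"],st["tool_rot"],st["force"],st["width"])
measure(st,im)
E
```

```text
[ 436.02382308 -243.83268384  117.3274167 ] [ 3.14000071 -0.02002917 -3.13730903] [-0.12069795  0.02672335  0.30806381] 51.14720737432354
cart px [370. 181.] body@44 (array([ 423.8, -158.2]), 88.2, 49.5, 2.3) rail@74 [(array([ 421.9, -162.2]), 52.0, 23.4, 2.3)]
cart px [476. 201.] body@44 (array([430.3, -79.3]), 87.6, 52.2, -9.9) rail@74 []
cart px [245. 201.] body@44 (array([ 436.8, -247.5]), 87.8, 48.2, 0.3) rail@74 [(array([ 434.4, -247.6]), 52.4, 14.1, 0.4)]
```

Call:
{"api": "move_arm", "payload": {"series": [[[0,-0.002,0.03],0],[[0,-0.002,0.06],0],[[0,-0.002,0.063],0],[[0,-0.002,0.063],0]]}}

```text
clock: 10.18
eef_pos: [435.0, -244.5, 54.7]
tool_rot: [3.139, -0.02, -3.135]
force: [-0.1, 0.3, 0.1]
width: 51.2
```

Call:
{"api": "move_arm", "payload": {"series": [[[0,0,0],0],[[0,0,0],0],[[0,0,0],0],[[0,0,0],0]], "claw": 0}}

```text
clock: 10.68
eef_pos: [435.8, -245.4, 55.4]
tool_rot: [3.141, -0.018, -3.136]
force: [-0.9, -1.3, 6.4]
width: 14.7
```

Call:
{"api": "move_arm", "payload": {"series": [[[0,0,-0.015],0],[[0,0,-0.03],0],[[0,0,-0.04],0],[[0,0,-0.04],0],[[0,0,-0.04],0]]}}

```text
clock: 11.3
eef_pos: [436.2, -245.1, 95.3]
tool_rot: [3.14, -0.019, -3.136]
force: [-0.8, 0.2, -5.6]
width: 14.4
```

Call:
{"api": "move_arm", "payload": {"series": [[[0,0,0],0],[[0,0,0],0]]}}

```text
clock: 11.55
eef_pos: [436.0, -245.0, 94.9]
tool_rot: [3.14, -0.02, -3.136]
force: [0.7, 0.6, -5.2]
width: 14.8
```

Call:
{"api": "move_arm", "payload": {"series": [[[0,0,0.02],0],[[0,0,0.037],0],[[0,0,0.039],0]]}}

```text
clock: 11.92
eef_pos: [434.8, -245.0, 55.4]
tool_rot: [3.14, -0.021, -3.136]
force: [-1.7, 0.8, 4.3]
width: 14.1
```

Call:
{"api": "move_arm", "payload": {"series": [[[0,0,0],0],[[0,0,0],0],[[0,0,0],0],[[0,0,-0.03],0],[[0,0,-0.08],0]], "claw": 0.6}}

```text
clock: 12.55
eef_pos: [435.5, -244.6, 135.5]
tool_rot: [3.138, -0.024, -3.136]
force: [1.0, -0.9, 0.4]
width: 51.2
```

Call:
{"api": "move_arm", "payload": {"series": [[[-0.03,0.02,-0.04],0],[[-0.06,0.05,-0.07],0],[[-0.1,0.09,-0.08],0],[[-0.14,0.13,-0.08],0],[[-0.18,0.17,-0.08],0]], "claw": 0.5}}

```text
clock: 13.18
eef_pos: [617.6, -72.4, 212.6]
tool_rot: [3.138, -0.022, -3.136]
force: [0.2, -1.9, -0.5]
width: 42.9
```

```bash
python3 - <<'E'
from h import *
st,im=snap("wrist","w5.png");print(st["eef_pos"],st["tool_rot"],st["force"],st["width"])
measure(st,im)
E
```

```text
[617.63733529 -72.35709234 212.55071308] [ 3.13823513 -0.02248717 -3.13577801] [ 0.24287216 -1.91800166 -0.48627867] 42.86183080939463
cart px [51. 12.] body@44 (array([ 473.3, -243. ]), 48.5, 18.4, -89.7) rail@74 []
cart px [243.   9.] body@44 (array([471.6, -81. ]), 49.3, 16.9, -89.7) rail@74 []
cart px [362.   6.] body@44 (array([467.9,  20.2]), 48.3, 10.7, -89.7) rail@74 []
wing px [174. 140.] (array([ 573. , -124.9]), 43.6, 11.1, 46.9)
wing px [317. 140.] (array([572. , -26.3]), 44.0, 10.0, 48.1)
```

View pics/w5.png

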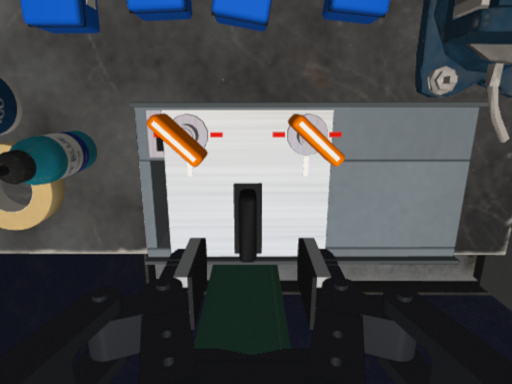

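The pull's top runs px (248,187)–(248,262), the wings are at about 47°, and the bay's right end shows as the dark strip at x≈157. Descending onto the pull.

Call:
{"api": "move_arm", "payload": {"series": [[[-0.01,0,0.03],0],[[-0.02,-0.001,0.06],0],[[-0.02,-0.001,0.09],0],[[-0.02,-0.001,0.113],0],[[-0.02,-0.001,0.113],0]]}}

```text
clock: 13.85
eef_pos: [639.8, -62.3, 96.9]
tool_rot: [3.131, -0.021, -3.126]
force: [0.1, 0.1, -0.1]
width: 42.4
```

Call:
{"api": "move_arm", "payload": {"series": [[[0,0,0],0],[[0,0,0],0],[[0,0,0],0],[[0,0,0],0]], "claw": 0}}

```text
clock: 14.35
eef_pos: [640.7, -64.0, 98.8]
tool_rot: [3.133, -0.018, -3.127]
force: [-2.0, -3.8, 6.1]
width: 12.5
```

Call:
{"api": "move_arm", "payload": {"series": [[[0,0.02,0],0],[[0,0.04,0],0],[[0,0.06,0],0],[[0,0.08,0],0],[[0,0.09,0],0]]}}

```text
clock: 14.98
eef_pos: [640.1, 26.4, 98.9]
tool_rot: [3.134, -0.017, -3.127]
force: [5.0, -4.9, -11.0]
width: 12.5
```

Call:
{"api": "move_arm", "payload": {"series": [[[0,0.008,0],0],[[0,0.016,0],0],[[0,0.022,0],0],[[0,0.024,0],0],[[0,0.024,0],0]]}}

```text
clock: 15.6
eef_pos: [640.0, 38.0, 98.9]
tool_rot: [-3.135, -0.016, -3.133]
force: [2.7, -22.7, -8.0]
width: 12.5
```

```bash
python3 - <<'E'
from h import *
st,im=snap("wrist","w6.png");print(st["eef_pos"],st["tool_rot"],st["force"],st["width"])
measure(st,im)
E
```

```text
[640.01535108  37.99877751  98.93207562] [-3.13489003 -0.01625029 -3.13348901] [  2.68187169 -22.73399389  -8.01457971] 12.506927629791155
wing px [ 95. 107.] (array([571.6, -12.9]), 45.0, 8.3, 46.9)
wing px [401. 108.] (array([571. ,  88.9]), 44.5, 9.0, 47.9)
wing px [196. 105.] (array([570.3,  20.1]), 6.7, 2.2, -89.6)
wing px [307. 106.] (array([570. ,  56.6]), 6.6, 2.2, -89.6)
```

View pics/w6.png

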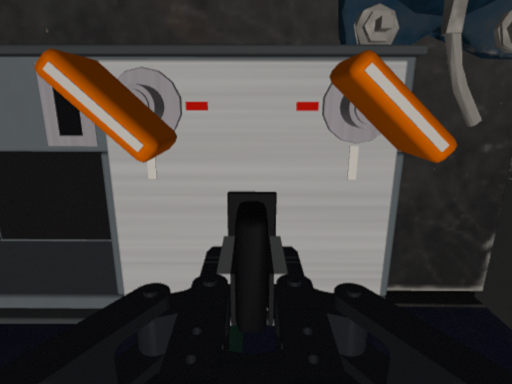

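The hatch is against its open stop (‑23 N in y, pull y ≈ 38 mm). In the picture the bay (dark pocket) is clear and the wings are unchanged. Releasing.

Call:
{"api": "move_arm", "payload": {"series": [[[0,-0.003,0],0],[[0,-0.003,0],0],[[0,-0.003,0],0],[[0,-0.003,-0.04],0],[[0,-0.003,-0.09],0]], "claw": 0.5}}

```text
clock: 16.27
eef_pos: [640.5, 37.7, 189.1]
tool_rot: [-3.137, -0.019, -3.131]
force: [0.3, 0.8, -0.7]
width: 42.7
```

Call:
{"api": "move_arm", "payload": {"series": [[[0.03,-0.05,-0.04],0],[[0.06,-0.1,-0.05],0],[[0.09,-0.15,-0.05],0],[[0.12,-0.2,-0.05],0],[[0.15,-0.25,-0.05],0]], "claw": 0.6}}

```text
clock: 16.9
eef_pos: [494.0, -213.4, 243.9]
tool_rot: [-3.137, -0.017, -3.129]
force: [0.1, -0.1, 0.4]
width: 50.9
```

Call:
{"api": "move_arm", "payload": {"series": [[[0.02,-0.02,0.0],0],[[0.04,-0.03,0],0],[[0.05,-0.03,0],0],[[0.05,-0.03,0.0],0]]}}

```text
clock: 17.4
eef_pos: [444.6, -242.5, 245.0]
tool_rot: [-3.139, -0.017, -3.127]
force: [-0.1, 0.6, -1.1]
width: 51.3
```

```bash
python3 - <<'E'
from h import *
st,im=snap("wrist","w7.png");print(st["eef_pos"],st["tool_rot"],st["qd"].round(2),st["force"],st["width"])
measure(st,im)
E
```

```text
[ 444.55538834 -242.47821354  244.98154714] [-3.13854798 -0.01689474 -3.12676301] [-0.01  0.01 -0.01 -0.03 -0.   -0.   -0.  ] [-0.09542256  0.56910108 -1.1166789 ] 51.31528657568632
cart px [331. 149.] body@44 (array([ 424. , -157.7]), 88.4, 49.3, 2.6) rail@74 [(array([ 423.3, -159.9]), 48.6, 19.0, 2.3)]
cart px [492. 158.] body@44 (array([424.9,  18.2]), 87.8, 49.5, -5.4) rail@74 []
cart px [404. 156.] body@44 (array([430.7, -78.5]), 87.9, 50.7, -9.6) rail@74 []
cart px [250. 154.] body@44 (array([ 436. , -244.8]), 88.9, 47.9, -0.1) rail@74 [(array([ 434.7, -244.5]), 48.2, 12.7, 0.4)]
wing px [487. 314.] (array([563. , -19.4]), 63.7, 9.5, 47.2)
```

Call:
{"api": "move_arm", "payload": {"series": [[[0.006,-0.002,0.04],0],[[0.006,-0.002,0.09],0],[[0.006,-0.002,0.14],0],[[0.006,-0.002,0.18],0],[[0.006,-0.002,0.191],0]]}}

```text
clock: 18.08
eef_pos: [435.9, -243.5, 51.9]
tool_rot: [-3.141, -0.02, -3.124]
force: [-1.0, 0.1, 0.0]
width: 51.0
```

Call:
{"api": "move_arm", "payload": {"series": [[[0,0,0],0],[[0,0,0],0],[[0,0,0],0],[[0,0,0],0],[[0,0,0],0]], "claw": 0}}

```text
clock: 18.7
eef_pos: [436.9, -244.1, 52.9]
tool_rot: [-3.14, -0.017, -3.124]
force: [0.2, -1.0, 6.2]
width: 15.2
```

```bash
python3 - <<'E'
from h import *
s=read_state();print(s["qpos"].round(2),s["eef_pos"],s["tool_rot"],s["width"])
E
```

```text
[ 0.34  0.72  0.16  2.06 -0.24  0.39  2.28] [ 436.89468201 -244.12854979   52.882562  ] [-3.13954041 -0.01717474 -3.1243855 ] 15.236542412527438
```

Call:
{"api": "move_arm", "payload": {"series": [[[0,0,-0.03],0],[[0,0,-0.07],0],[[0,0,-0.12],0.1],[[0,0,-0.16],0.25],[[0,0,-0.18],0.4]]}}

```text
clock: 19.32
eef_pos: [439.8, -243.4, 234.5]
tool_rot: [-3.134, -0.014, 2.754]
force: [0.0, -0.7, -5.8]
width: 14.5
```

```bash
python3 - <<'E'
from h import *
s=read_state();print(s["qpos"].round(2),s["eef_pos"],s["tool_rot"],s["force"])
print(totool([634,-98,230],s))
E
```

```text
[ 0.15  0.45  0.42  1.91 -0.22  0.84  1.87] [ 439.84712193 -243.35329997  234.45361023] [-3.13366478 -0.01396432  2.75401559] [ 0.02272346 -0.71463808 -5.84531129]
[-0.12486635  0.2079664   0.00106158]
```

Call:
{"api": "move_arm", "payload": {"series": [[[-0.02,0.03,0],0.15],[[-0.045,0.07,0],0.32],[[-0.07,0.115,0],0.5],[[-0.095,0.16,0],0.68],[[-0.12,0.2,0],0.84]]}}

```text
clock: 19.95
eef_pos: [626.5, -100.9, 229.8]
tool_rot: [-3.123, -0.006, 1.91]
force: [1.2, -0.6, -6.2]
width: 14.6
```

```bash
python3 - <<'E'
from h import *
s=read_state();print(s["qpos"].round(2),s["eef_pos"],s["tool_rot"],s["force"])
print(totool([634,-98,230],s))
E
```

```text
[-0.24  0.69  0.63  1.56 -0.44  1.06  0.84] [ 626.51097122 -100.88953365  229.81805146] [-3.12345563 -0.00587827  1.90984446] [ 1.20679362 -0.55637842 -6.2165921 ]
[ 0.00023533  0.00801913 -0.00032606]
```

Call:
{"api": "move_arm", "payload": {"series": [[[0,0.005,0],0.15],[[0,0.008,0],0.3],[[0,0.008,0],0.34],[[0,0.008,0],0.34]]}}

```text
clock: 20.45
eef_pos: [633.2, -98.0, 229.0]
tool_rot: [-3.121, -0.0, 1.571]
force: [0.4, 0.1, -5.0]
width: 14.9
```

```bash
python3 - <<'E'
from h import *
st,im=snap("wrist","w8.png");print(st["eef_pos"],st["tool_rot"],st["force"])
get=snap("side","s8.png")[1]
cv2.imwrite("pics/c8.png",np.hstack([im,np.vstack([get[150:342,130:386]]).repeat(2,0)[:384,:] if 0 else cv2.resize(get[150:342,130:386],None,fx=1,fy=2)]))
measure(st,im)
E
```

```text
[633.17122326 -98.02208372 228.95068221] [-3.12061942e+00 -4.06045423e-05  1.57130495e+00] [ 0.40864409  0.13683806 -5.03233495]
cart px [47. 41.] body@44 (array([434.1,  23.4]), 81.3, 48.8, -5.5) rail@74 []
cart px [93. 47.] body@44 (array([482. ,  17.3]), 45.0, 12.0, 84.6) rail@74 []
cart px [ 65. 144.] body@44 (array([434.7, -74.4]), 91.2, 48.9, -9.5) rail@74 []
cart px [251. 195.] body@44 (array([ 627.4, -136.8]), 103.8, 100.7, 0.2) rail@74 []
cart px [ 71. 216.] body@44 (array([ 428.2, -153.9]), 91.4, 49.2, 2.4) rail@74 []
wing px [170.  74.] (array([571.9, -10.9]), 45.3, 16.4, 49.3)
```

View pics/c8.png

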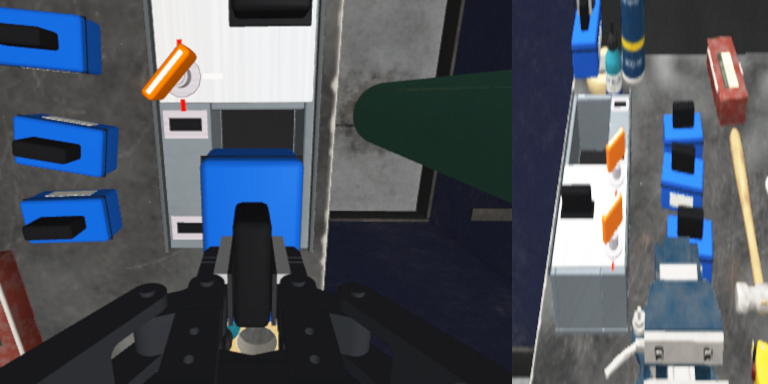

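```bash
python3 - <<'E'
from h import *
st=read_state()
for uv,z in(((219,130),82),((296,130),82),((304,130),82),((154,100),91),((316,100),91),((164,250),91),((185,125),82),((183,228),82),((203,200),215),((301,200),215)):print(uv,z,onz("wrist",uv,z,st).round(1))
im=cv2.imread("pics/w8.png");print(im[125,205:325].mean(-1).round().astype(int).tolist())
E
```

```text
(219, 130) 82 [600.9 -54.3  82. ]
(296, 130) 82 [667.6 -54.2  82. ]
(304, 130) 82 [674.5 -54.2  82. ]
(154, 100) 91 [549.1 -29.1  91. ]
(316, 100) 91 [681.9 -29.1  91. ]
(164, 250) 91 [ 546.9 -164.8   91. ]
(185, 125) 82 [571.5 -50.   82. ]
(183, 228) 82 [ 564.  -146.2   82. ]
(203, 200) 215 [607.6 -75.4 215. ]
(301, 200) 215 [656.5 -75.1 215. ]
[215, 215, 189, 155, 145, 136, 100, 85, 87, 87, 87, 87, 88, 86, 87, 98, 93, 57, 40, 40, 40, 39, 41, 41, 40, 40, 41, 39, 39, 40, 41, 41, 39, 40, 40, 41, 40, 41, 39, 39, 40, 39, 40, 39, 39, 40, 41, 42, 41, 40, 40, 43, 41, 41, 40, 40, 39, 40, 40, 39, 40, 41, 40, 41, 40, 40, 40, 40, 40, 38, 40, 39, 40, 39, 40, 40, 40, 40, 38, 41, 39, 40, 40, 40, 40, 39, 42, 39, 51, 113, 81, 57, 56, 57, 57, 57, 56, 55, 58, 93, 122, 141, 143, 144, 144, 146, 147, 146, 93, 48, 70, 94, 100, 101, 78, 60, 57, 57, 58, 60]
```

Call:
{"api": "move_arm", "payload": {"series": [[[0,0.002,0.04],0],[[0,0.004,0.08],0],[[0,0.004,0.11],0],[[0,0.004,0.13],0],[[0,0.004,0.14],0]]}}

```text
clock: 21.18
eef_pos: [634.6, -98.4, 88.7]
tool_rot: [-3.121, -0.0, 1.571]
force: [0.5, -0.3, -5.2]
width: 14.8
```

Call:
{"api": "move_arm", "payload": {"series": [[[0,0,0.01],0],[[0,0,0.02],0],[[0,0,0.026],0],[[0,0,0.027],0]]}}

```text
clock: 21.68
eef_pos: [633.9, -98.3, 61.5]
tool_rot: [-3.121, -0.001, 1.571]
force: [-0.9, 0.6, -4.3]
width: 14.9
```

Call:
{"api": "move_arm", "payload": {"series": [[[0,0,0.002],0],[[0,0,0.003],0],[[0,0,0.004],0]]}}

```text
clock: 22.05
eef_pos: [634.3, -99.2, 59.5]
tool_rot: [-3.122, -0.0, 1.571]
force: [-3.4, -0.9, 11.9]
width: 14.8
```

Contact with the floor. Release and rise.

Call:
{"api": "move_arm", "payload": {"series": [[[0,0,0],0],[[0,0,0],0],[[0,0,-0.01],0],[[0,0,-0.05],0],[[0,0,-0.1],0]], "claw": 0.3}}

```text
clock: 22.68
eef_pos: [635.7, -99.0, 160.2]
tool_rot: [-3.121, -0.0, 1.571]
force: [1.2, -0.6, 0.0]
width: 25.8
```

Call:
{"api": "move_arm", "payload": {"series": [[[0,0,-0.04],0],[[0,0,-0.08],-0.1],[[0,0,-0.1],-0.3],[[0,0,-0.1],-0.45],[[0,0,-0.1],-0.45]]}}

```text
clock: 23.3
eef_pos: [637.8, -99.1, 261.1]
tool_rot: [-3.124, -0.009, 2.019]
force: [-0.4, -0.1, 0.3]
width: 25.6
```

```bash
python3 - <<'E'
from h import *
st,im=snap("wrist","w9.png");print(st["eef_pos"],st["tool_rot"],st["qpos"].round(2),st["width"])
cv2.imwrite("pics/w9.png",im)
measure(st,im)
E
```

```text
[637.84594669 -99.0863478  261.09354138] [-3.12416107 -0.0090254   2.01878608] [-0.23  0.67  0.61  1.48 -0.4   1.13  0.91] 25.612680699949056
cart px [91. 59.] body@44 (array([434.1, -74.7]), 90.3, 48.9, -9.5) rail@74 [(array([438.2, -73.5]), 58.0, 18.4, -9.2)]
cart px [ 65. 126.] body@44 (array([ 427.6, -154.2]), 90.8, 49.0, 2.5) rail@74 []
cart px [252. 162.] body@44 (array([ 632.5, -100.2]), 90.3, 49.8, -89.7) rail@74 [(array([631.8, -99. ]), 51.2, 15.3, -89.6)]
wing px [229.  50.] (array([571.4, -10.3]), 43.9, 17.2, 54.1)
```

View pics/w9.png

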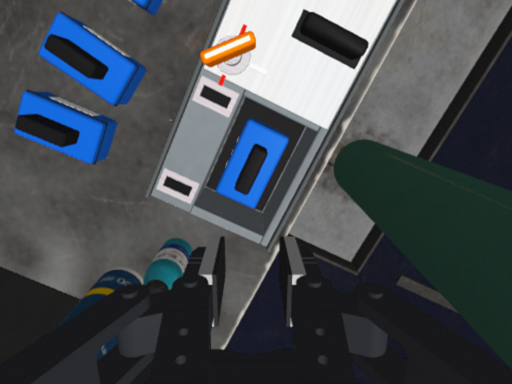

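The cartridge lies flat and central in the bay (632,-100, 90×50 mm as expected). The squeeze bottle still stands. Next the hatch.

Call:
{"api": "move_arm", "payload": {"series": [[[0.025,0.012,0.01],-0.15],[[0.05,0.024,0.02],-0.33],[[0.075,0.036,0.03],-0.51],[[0.1,0.048,0.04],-0.69],[[0.12,0.058,0.05],-0.85]], "claw": 0.5}}

```text
clock: 23.98
eef_pos: [636.7, 35.6, 209.8]
tool_rot: [-3.136, -0.021, 2.871]
force: [0.2, 1.2, -0.1]
width: 42.9
```

Call:
{"api": "move_arm", "payload": {"series": [[[0,0,0],-0.15],[[0,0,0],-0.27],[[0,0,0],-0.27],[[0,0,0],-0.27]]}}

```text
clock: 24.48
eef_pos: [636.6, 35.5, 209.6]
tool_rot: [-3.142, -0.022, 3.137]
force: [-0.7, -0.1, -0.2]
width: 42.5
```

```bash
python3 - <<'E'
from h import *
st,im=snap("wrist","w10.png");print(st["eef_pos"],st["tool_rot"],st["qpos"].round(2),st["width"])
measure(st,im)
print(totool([638,36.5,97],st))
E
```

```text
[636.61860942  35.45633414 209.57342644] [-3.14157461 -0.02210124  3.13715173] [-0.27  0.66  0.29  1.56 -0.21  0.97  1.65] 42.52734457007378
cart px [112. 173.] body@44 (array([ 633. , -101.2]), 90.1, 49.8, -89.6) rail@74 [(array([630.5, -96.7]), 58.5, 18.7, 89.7)]
wing px [328. 111.] (array([569.5,  88.2]), 44.5, 18.0, 49.7)
wing px [178. 110.] (array([573.2, -12.6]), 44.5, 14.7, 46.9)
[-0.00386422  0.00105182  0.11251549]
```

Call:
{"api": "move_arm", "payload": {"series": [[[-0.003,0.001,0.03],0],[[-0.003,0.001,0.07],0],[[-0.003,0.001,0.1],0],[[-0.003,0.001,0.112],0],[[-0.003,0.001,0.112],0]]}}

```text
clock: 25.15
eef_pos: [637.0, 36.4, 97.3]
tool_rot: [-3.141, -0.023, 3.137]
force: [-0.9, -0.6, -0.5]
width: 43.0
```

Call:
{"api": "move_arm", "payload": {"series": [[[0,0,0],0],[[0,0,0],0],[[0,0,0],0],[[0,0,0],0]], "claw": 0}}

```text
clock: 25.65
eef_pos: [638.1, 36.7, 98.9]
tool_rot: [3.141, -0.02, 3.138]
force: [-0.4, 0.1, 5.6]
width: 12.5
```

Call:
{"api": "move_arm", "payload": {"series": [[[0,-0.025,0],0],[[0,-0.05,0],0],[[0,-0.075,0],0],[[0,-0.1,0],0],[[0,-0.115,0],0]]}}

```text
clock: 26.28
eef_pos: [638.8, -77.3, 99.0]
tool_rot: [3.139, -0.018, 3.139]
force: [4.2, 5.7, -2.3]
width: 12.9
```

Call:
{"api": "move_arm", "payload": {"series": [[[0,-0.005,0],0],[[0,-0.01,0],0],[[0,-0.015,0],0],[[0,-0.02,0],0]]}}

```text
clock: 26.78
eef_pos: [639.0, -96.7, 99.0]
tool_rot: [3.139, -0.018, 3.14]
force: [2.1, 3.7, -1.8]
width: 12.7
```

Call:
{"api": "move_arm", "payload": {"series": [[[0,-0.003,0],0],[[0,-0.005,0],0],[[0,-0.007,0],0],[[0,-0.007,0],0]]}}

```text
clock: 27.28
eef_pos: [639.0, -97.4, 98.9]
tool_rot: [3.131, -0.019, -3.14]
force: [0.2, 13.8, 2.1]
width: 12.5
```

Call:
{"api": "move_arm", "payload": {"series": [[[0,0.001,0],0],[[0,0.001,0],0],[[0,0.001,0],0],[[0,0.001,-0.05],0],[[0,0.001,-0.1],0]], "claw": 0.4}}

```text
clock: 27.9
eef_pos: [640.2, -98.9, 199.6]
tool_rot: [3.132, -0.021, 3.141]
force: [1.5, -0.6, 0.6]
width: 34.1
```

Call:
{"api": "move_arm", "payload": {"series": [[[0.015,0.01,-0.02],-0.15],[[0.03,0.02,-0.03],-0.33],[[0.05,0.035,-0.03],-0.51],[[0.067,0.047,-0.03],-0.69],[[0.067,0.047,-0.03],-0.82]]}}

```text
clock: 28.52
eef_pos: [572.6, -52.1, 231.8]
tool_rot: [3.12, -0.008, -2.317]
force: [-0.3, -0.0, -0.1]
width: 34.3
```

Call:
{"api": "move_arm", "payload": {"series": [[[0,0,0],0],[[0,0,0],0]]}}

```text
clock: 28.78
eef_pos: [572.6, -53.1, 231.9]
tool_rot: [3.12, -0.008, -2.321]
force: [-0.3, -1.2, -0.2]
width: 34.1
```

```bash
python3 - <<'E'
from h import *
st,im=snap("wrist","w11.png");print(st["eef_pos"],st["tool_rot"],st["qpos"].round(2),st["width"])
measure(st,im)
print(totool([572,-50.5,112],st))
E
```

```text
[572.57435849 -53.06878169 231.85773082] [ 3.12033486 -0.00827918 -2.32093334] [ 0.02  0.53  0.04  1.71 -0.03  0.92  2.47] 34.07083484437648
cart px [271.  12.] body@44 (array([ 459.2, -141.2]), 59.0, 27.8, -42.7) rail@74 []
cart px [337.  53.] body@44 (array([433. , -75.9]), 88.9, 48.5, -9.5) rail@74 [(array([435.1, -76.5]), 53.6, 15.0, -9.5)]
cart px [401. 125.] body@44 (array([427.2,  23. ]), 89.2, 48.7, -5.5) rail@74 [(array([429.4,  18.6]), 54.7, 22.6, -5.5)]
wing px [158. 101.] (array([ 573.4, -146.8]), 43.2, 11.3, 47.0)
wing px [252. 197.] (array([572.3, -48.1]), 43.9, 9.3, 49.0)
[-0.00248001 -0.00037642  0.11986039]
```

View pics/w11.png

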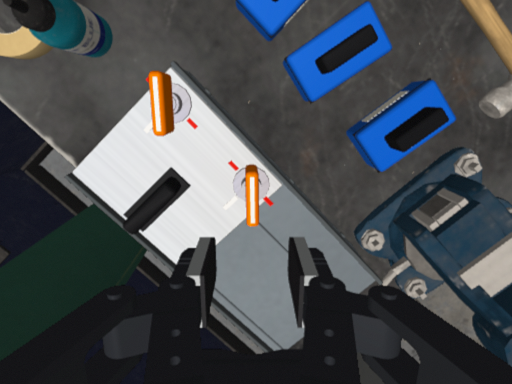

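The view shows the hatch over the bay, left wing at (252,197) in line with the tool and right wing at (160,103). I'll pinch the left wing.

Call:
{"api": "move_arm", "payload": {"series": [[[-0.004,0.001,0.03],0],[[-0.004,0.001,0.07],0],[[-0.004,0.001,0.1],0],[[-0.004,0.001,0.119],0],[[-0.004,0.001,0.119],0]]}}

```text
clock: 29.45
eef_pos: [571.0, -48.4, 111.3]
tool_rot: [3.118, -0.011, -2.321]
force: [-0.0, -0.0, 0.5]
width: 34.2
```

Call:
{"api": "move_arm", "payload": {"series": [[[0,0,0],0],[[0,0,0],0],[[0,0,0],0],[[0,0,0],0]], "claw": 0}}

```text
clock: 29.95
eef_pos: [572.5, -48.9, 112.1]
tool_rot: [3.121, -0.009, -2.322]
force: [2.7, -2.0, -0.7]
width: 8.8
```

Call:
{"api": "move_arm", "payload": {"series": [[[0,0,0],0.15],[[0,0,0],0.32],[[0,0,0],0.5],[[0,0,0],0.67],[[0,0,0],0.82]]}}

```text
clock: 30.58
eef_pos: [572.8, -48.7, 112.2]
tool_rot: [3.134, -0.021, 3.136]
force: [2.6, -1.2, -4.1]
width: 9.2
```

Call:
{"api": "move_arm", "payload": {"series": [[[0,0,0.005],0],[[0,0,0.01],0],[[0,0,0.014],0],[[0,0,0.016],0],[[0,0,0.016],0]]}}

```text
clock: 31.2
eef_pos: [572.9, -48.7, 97.9]
tool_rot: [3.133, -0.019, 3.138]
force: [-2.2, -0.9, 14.0]
width: 8.8
```

Call:
{"api": "move_arm", "payload": {"series": [[[0,0,0],0.15],[[0,0,0],0.32],[[0,0,0],0.5],[[0,0,0],0.67],[[0,0,0],0.8]]}}

```text
clock: 31.82
eef_pos: [573.2, -48.8, 98.6]
tool_rot: [-3.135, -0.019, 2.336]
force: [-0.0, -1.7, 6.9]
width: 9.1
```

Call:
{"api": "move_arm", "payload": {"series": [[[0,0,0],0.15],[[0,0,0],0.32],[[0,0,0],0.5],[[0,0,0],0.67],[[0,0,0],0.78]]}}

```text
clock: 32.45
eef_pos: [573.5, -49.1, 99.1]
tool_rot: [-3.124, -0.009, 1.553]
force: [-0.4, -1.9, 6.1]
width: 8.9
```

Call:
{"api": "move_arm", "payload": {"series": [[[0,0,0],0],[[0,0,0],0.0]]}}

```text
clock: 32.7
eef_pos: [573.4, -49.2, 99.6]
tool_rot: [-3.124, -0.01, 1.555]
force: [-0.7, -0.5, 7.4]
width: 9.1
```

Call:
{"api": "move_arm", "payload": {"series": [[[0,0,0],0],[[0,0,0],0],[[0,0,0],0],[[0,0,-0.05],0],[[0,0,-0.11],0]], "claw": 0.4}}

```text
clock: 33.33
eef_pos: [574.3, -49.9, 209.6]
tool_rot: [-3.121, -0.01, 1.555]
force: [1.3, 0.6, 0.3]
width: 34.1
```

Call:
{"api": "move_arm", "payload": {"series": [[[-0.02,0,-0.01],-0.15],[[-0.04,0,-0.02],-0.33],[[-0.06,0,-0.02],-0.51],[[-0.08,0,-0.02],-0.69],[[-0.098,0,-0.02],-0.87]]}}

```text
clock: 33.95
eef_pos: [572.8, -148.8, 228.3]
tool_rot: [-3.136, -0.023, 2.431]
force: [0.1, -0.3, 0.4]
width: 34.1
```

Call:
{"api": "move_arm", "payload": {"series": [[[0,0,0],-0.16],[[0,0,0],-0.34],[[0,0,0],-0.52],[[0,0,0],-0.7],[[0,0,0],-0.88]]}}

```text
clock: 34.58
eef_pos: [572.5, -148.7, 228.0]
tool_rot: [3.127, -0.02, -2.966]
force: [0.5, -0.2, 0.1]
width: 34.4
```

Call:
{"api": "move_arm", "payload": {"series": [[[0,0,0],-0.16],[[0,0,0],-0.34],[[0,0,0],-0.52],[[0,0,0],-0.63],[[0,0,0],-0.63]]}}

```text
clock: 35.2
eef_pos: [572.2, -148.7, 227.8]
tool_rot: [3.118, -0.007, -2.337]
force: [0.4, 0.0, 1.2]
width: 34.4
```

```bash
python3 - <<'E'
from h import *
st,im=snap("wrist","w12.png");print(st["eef_pos"],st["tool_rot"],st["qpos"].round(2),st["width"])
measure(st,im)
print(totool([572.5,-147,112],st))
E
```

```text
[ 572.22332433 -148.73650985  227.83380661] [ 3.11763813 -0.00730295 -2.33698975] [ 0.12  0.56  0.14  1.67 -0.1   0.94  2.68] 34.37214107907755
cart px [349.  59.] body@44 (array([ 428.6, -156.8]), 92.9, 48.9, 2.0) rail@74 [(array([ 428.8, -158.1]), 53.5, 17.3, 1.7)]
cart px [392. 125.] body@44 (array([435.4, -80.3]), 94.7, 54.9, -10.6) rail@74 [(array([435.2, -81.1]), 54.3, 21.6, -9.6)]
cart px [451. 189.] body@44 (array([429.4,  13.1]), 95.4, 66.7, -5.5) rail@74 []
wing px [252. 197.] (array([ 572.3, -144. ]), 45.6, 9.1, 46.3)
wing px [339. 279.] (array([567.7, -44.1]), 27.7, 4.1, 87.7)
[-0.00228898 -0.00176971  0.11581102]
```

View pics/w12.png

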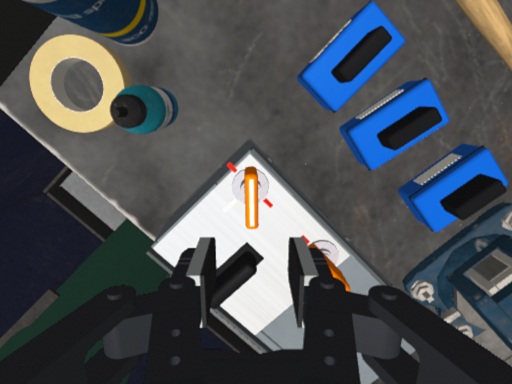

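The left wing (at (330,270)) now lies along y. The right wing is at (252,197), in line with the tool.

Call:
{"api": "move_arm", "payload": {"series": [[[-0.003,-0.001,0.03],0],[[-0.003,-0.001,0.07],0],[[-0.003,-0.001,0.1],0],[[-0.003,-0.001,0.115],0],[[-0.003,-0.001,0.115],0]]}}

```text
clock: 35.88
eef_pos: [572.1, -145.9, 112.2]
tool_rot: [3.116, -0.008, -2.338]
force: [-0.5, 0.6, 0.6]
width: 33.9
```

Call:
{"api": "move_arm", "payload": {"series": [[[0,0,0],0],[[0,0,0],0],[[0,0,0],0],[[0,0,0],0]], "claw": 0}}

```text
clock: 36.38
eef_pos: [572.8, -146.0, 113.0]
tool_rot: [3.118, -0.007, -2.339]
force: [-1.5, 1.3, 4.9]
width: 8.7
```

Call:
{"api": "move_arm", "payload": {"series": [[[0,0,0],0.15],[[0,0,0],0.32],[[0,0,0],0.5],[[0,0,0],0.67],[[0,0,0],0.8]]}}

```text
clock: 37.0
eef_pos: [572.6, -145.2, 113.1]
tool_rot: [3.13, -0.023, 3.141]
force: [-1.7, 1.5, 2.7]
width: 8.8
```

Call:
{"api": "move_arm", "payload": {"series": [[[0,0,0.005],0],[[0,0,0.01],0],[[0,0,0.014],0],[[0,0,0.016],0],[[0,0,0.016],0]]}}

```text
clock: 37.62
eef_pos: [572.7, -145.2, 99.2]
tool_rot: [3.129, -0.021, -3.141]
force: [-4.7, 1.6, 20.0]
width: 9.1
```

Call:
{"api": "move_arm", "payload": {"series": [[[0,0,0.001],0.15],[[0,0,0.001],0.32],[[0,0,0.001],0.5],[[0,0,0.001],0.67],[[0,0,0.001],0.8]]}}

```text
clock: 38.25
eef_pos: [573.1, -144.5, 99.4]
tool_rot: [-3.138, -0.024, 2.34]
force: [-3.0, 2.5, 13.5]
width: 8.9
```

Call:
{"api": "move_arm", "payload": {"series": [[[0,0,0],0.15],[[0,0,0],0.32],[[0,0,0],0.5],[[0,0,0],0.67],[[0,0,0],0.79]]}}

```text
clock: 38.88
eef_pos: [573.9, -144.4, 99.8]
tool_rot: [-3.123, -0.015, 1.548]
force: [-1.0, 1.8, 8.2]
width: 9.2
```

Call:
{"api": "move_arm", "payload": {"series": [[[0,0,0],0],[[0,0,0],0.0]]}}

```text
clock: 39.12
eef_pos: [573.9, -144.3, 100.0]
tool_rot: [-3.123, -0.015, 1.55]
force: [-1.8, 1.9, 7.8]
width: 8.8
```

Call:
{"api": "move_arm", "payload": {"series": [[[0,0,0],0],[[0,0,0],0],[[0,0,0],0],[[0,0,-0.05],0],[[0,0,-0.11],0]], "claw": 0.4}}

```text
clock: 39.75
eef_pos: [575.1, -145.8, 210.0]
tool_rot: [-3.12, -0.016, 1.55]
force: [0.9, -0.5, -0.5]
width: 34.1
```

Call:
{"api": "move_arm", "payload": {"series": [[[0.02,0,-0.03],-0.15],[[0.04,0,-0.06],-0.33],[[0.05,0,-0.09],-0.51],[[0.05,0,-0.12],-0.69],[[0.05,0,-0.13],-0.87]]}}

```text
clock: 40.38
eef_pos: [579.7, -98.3, 342.7]
tool_rot: [-3.141, -0.024, 2.427]
force: [0.3, 0.0, -0.8]
width: 34.0
```

Call:
{"api": "move_arm", "payload": {"series": [[[0,0,0],-0.16],[[0,0,0],-0.34],[[0,0,0],-0.52],[[0,0,0],-0.69],[[0,0,0],-0.69]]}}

```text
clock: 41.0
eef_pos: [579.5, -98.5, 342.6]
tool_rot: [3.127, -0.019, 3.115]
force: [-0.3, 0.2, 0.1]
width: 34.3
```

```bash
python3 - <<'E'
from h import *
st,im=snap("wrist","w13.png");print(st["clock"],st["eef_pos"],st["tool_rot"],st["force"],st["width"])
measure(st,im)
s=snap("side","s13.png")[1]
cv2.imwrite("pics/c13.png",np.hstack([im,cv2.resize(s[150:342,150:292],None,fx=2,fy=2)]))
E
```

```text
41.0 [579.53344163 -98.48083277 342.63285787] [ 3.12660663 -0.01861858  3.11538294] [-0.28010549  0.15949082  0.05085226] 34.34996426422151
cart px [199.  38.] body@44 (array([ 430.3, -155.3]), 84.0, 48.9, 2.4) rail@74 [(array([ 427.2, -154.1]), 50.9, 16.2, 2.5)]
cart px [263.  39.] body@44 (array([433.5, -75.9]), 90.1, 48.5, -9.4) rail@74 [(array([433.6, -76. ]), 50.4, 13.8, -9.6)]
cart px [365.  40.] body@44 (array([439.6,  54.1]), 90.8, 49.9, -5.4) rail@74 [(array([439.5,  50.1]), 50.8, 21.5, -5.3)]
wing px [294. 158.] (array([569.3, -49.3]), 41.6, 11.0, 89.5)
wing px [205. 161.] (array([ 570.9, -143.7]), 42.5, 11.0, 87.3)
```

View pics/c13.png

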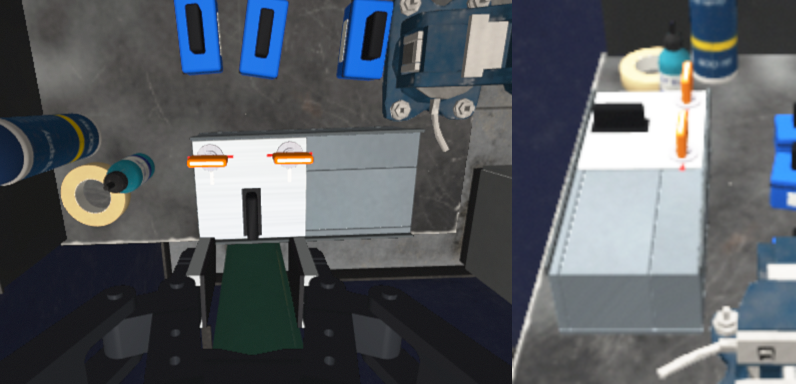

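Both wings point along the red marks, and the hatch is shut. Cartridge 4 has been knocked to y≈54 by itself, still on the bench. A quick two-view height check that the wings stay down.

```bash
python3 - <<'E'
from h import *
def cen(im):
    H=hsv(im);o=(H[...,0]<18)&(H[...,1]>120)&(H[...,2]>130)
    return sorted([np.argwhere(q).mean(0)[::-1] for q in blobs(o,50)],key=lambda p:p[1])
A=dict(eef_pos=np.array([500.04,-64.24,378.8]),tool_rot=[-3.138,-0.00116,3.1082])
B=dict(eef_pos=np.array([579.53,-98.48,342.63]),tool_rot=[3.12661,-0.01862,3.11538])
for w,s,st in(("w1","side",A),("w13","s13",B)):
    cw=sorted(cen(cv2.imread(f"pics/{w}.png"))[-9:],key=lambda p:p[0]);cs=cen(cv2.imread(f"pics/{s}.png"))
    for a,b in zip(cw,cs):
        o1,d1=ray("wrist",a,st);o2,d2=ray("side",b)
        t=np.linalg.lstsq(np.c_[d1,-d2],o2-o1,rcond=None)[0]
        print(w,a.round(),b.round(),(o1+d1*t[0]).round(1),(o2+d2*t[1]).round(1))
E
```

```text
w1 [42. 20.] [477.   8.] [427.4 -58.5 524.7] [236.9  37.1 511.8]
w1 [85. 25.] [471.  37.] [417.8 -80.6 477.1] [224.3  16.6 471.7]
w1 [117.  14.] [345. 172.] [ 337.  -204.7  124.4] [ 321.4 -202.7  127.2]
w1 [208. 213.] [237. 193.] [ 570.6 -123.6  119.2] [ 571.9 -123.8  119.7]
w1 [283. 211.] [346. 196.] [518.6 -39.  264.3] [370.   30.  216.9]
w13 [205. 161.] [478.   8.] [493.5 -86.2 574.5] [240.9  48.  513.5]
w13 [294. 158.] [471.  37.] [ 505.6 -100.4  503.3] [235.2  39.7 477. ]
```

```bash
python3 - <<'E'
from h import *
def cen(im,box):
    H=hsv(im);o=(H[...,0]<18)&(H[...,1]>120)&(H[...,2]>130)
    x0,x1,y0,y1=box;m=np.zeros(o.shape,bool);m[y0:y1,x0:x1]=o[y0:y1,x0:x1]
    return [np.argwhere(q).mean(0)[::-1] for q in blobs(m,40)]
A=dict(eef_pos=np.array([500.04,-64.24,378.8]),tool_rot=[-3.138,-0.00116,3.1082])
B=dict(eef_pos=np.array([579.53,-98.48,342.63]),tool_rot=[3.12661,-0.01862,3.11538])
for w,s,st in(("w1","side",A),("w13","s13",B)):
    cw=sorted(cen(cv2.imread(f"pics/{w}.png"),(180,330,140,240)),key=lambda p:p[0]);cs=sorted(cen(cv2.imread(f"pics/{s}.png"),(210,260,170,250)),key=lambda p:p[1])
    for a,b in zip(cw,cs):
        o1,d1=ray("wrist",a,st);o2,d2=ray("side",b)
        t=np.linalg.lstsq(np.c_[d1,-d2],o2-o1,rcond=None)[0]
        print(w,a.round(),b.round(),(o1+d1*t[0]).round(1),(o2+d2*t[1]).round(1))
E
```

```text
w1 [208. 213.] [237. 193.] [ 570.6 -123.6  119.2] [ 571.9 -123.8  119.7]
w1 [283. 211.] [234. 221.] [570.8 -26.9 118.7] [571.8 -27.  119.1]
w13 [205. 161.] [237. 193.] [ 573.8 -149.1  103.3] [ 572.5 -149.1  103.1]
w13 [294. 158.] [235. 220.] [572.6 -45.5 107.3] [571.7 -45.5 107.1]
```

```bash
python3 -c "
from cell import *
print(finish_job())"
```

```text
the job is handed in; nothing more can be done
None
```

I put the full cartridge in the bay, shut the hatch over it and locked both fasteners. I handed the job in at about 41 s on the robot's clock.

**Which cartridge:** I lifted three of the four. Two pulled about 2–2.4 N, so they are empty. The one at y ≈ -245 mm pulled about 5.2 N (roughly 0.53 kg), so it is the full one. I did not weigh the fourth, because only one cartridge can be full.

**Last checks:**
- **Cartridge:** it lies flat and central in the bay, measured at 90 x 50 mm.
- **Hatch:** it closed until it hit its stop at 13.8 N, after travelling the full 135 mm.
- **Fasteners:** both wings measure 87–90°, along the red marks. The two-view height check puts them about 11 and 16 mm lower than at the start. That is rougher than the expected 9.5 mm, but both stayed down after release.
- **Other items:** the squeeze bottle still stands. The three empty cartridges are on the bench, clear of the magazine. The fourth one was knocked about 3 cm aside at some point, without the robot near it.

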